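# Discard broken cuttlebones through the sprung flap

### The job

Clear the two broken cuttlebone pieces off the steel sorting deck into its discard chute, then pull the chute's bail handle and hold the sprung flap open until both pieces have dropped into the hidden waste bin. Then let the flap spring fully shut, and leave the two whole cuttlebones lying where they are.

Things in the scene. Friction and masses are not known exactly. Their poses are not given: they have to be found in the camera images.
- station: White sorting cabinet with a flat steel deck, fixed to the bench. Origin on the bench under the middle of the edge between deck and chute; x across, y along the deck towards the chute, z up. Deck 215 mm high, x -129 to 129, y -330 to 0 mm; 6 mm thick rims stand 14 mm above it on three sides, none at the chute edge. White plates flank the chute, 231 mm high (209 from y 124 to 260).
- chute_lip (a point): Middle of the steel chute's lower lip. The chute is as wide as the deck and falls straight at 45 degrees from the deck edge (y 0, height 215 mm) to this lip (y 100, height 115 mm), where the shut flap closes the slot. A piece pushed over the deck edge slides down by itself and is stopped by the flap. Axes as the station's.
- bin_mid (a point): Middle of the hidden waste bin's floor, 14 mm above the bench (x 0, y 180 mm in the station's frame). The bin fills the closed cabinet behind and under the chute, y 2 to 254 mm; its flat hood behind the flap is 177 mm above the bench. A piece that has dropped in lies well below the lip. Axes as the station's.
- flap (a joint): Sprung steel flap, 252 mm wide, 72 mm tall: 0 rad hangs shut, 1.05 is fully open. Hinged at its top along the station's x (y 100, height 190 mm). Its lower edge swings inward (+y), so the bail handle above the hinge, rigid with it, swings to the deck (-y). The spring shuts it when let go; the handle pulls back with 2 N shut, 5 N open. From 0.8 rad both pieces can slide through together.
- bail_mid (a point): Middle of the bail handle's black grip: a bar 13 mm thick, 130 mm long, along the station's x, on two legs 210 mm apart, 100 mm from the hinge, free all round. With the flap shut it leans 0.25 rad back over the hood; at flap angle a this point is at y = 100 - 100 sin(a - 0.25), height 190 + 100 cos(a - 0.25) mm in the station's frame (shut: y 125, height 287).
- broken_head: Broken cuttlebone, head half: chalky white, flat underneath, domed above, 85 mm long, 54 mm wide, 19 mm thick, about 30 g, lying on the deck; broad and rounded at one end, snapped off across at the other. Origin in the middle of its length and width, on its underside; x along its length to the rounded end, z up.
- broken_tail: Broken cuttlebone, tail half: as the other but tapering to a narrow blunt end, 90 mm long, 54 mm wide, 19 mm thick, about 30 g, lying on the deck. Origin in the middle of its length and width, on its underside; x along its length to the broad snapped end, z up.
- whole_a: Whole cuttlebone: a full chalky white oval 140 mm long, 50 mm wide, 18 mm thick, lying lengthwise on the deck in line with the broken pieces, in the middle or to one side. Origin in the middle of its underside; x along its length. Must stay within 3 cm of where it lies.
- whole_b: Whole cuttlebone: a full chalky white oval 144 mm long, 50 mm wide, 18 mm thick, lying across the deck near the end far from the chute. Origin in the middle of its underside; x along its length. Must stay within 3 cm of where it lies.

How it is judged:
On the way, in this order (a step that is already met when the one before it is completed fails the run):
1. both broken pieces have been cleared off the deck and tipped over its edge into the chute (y of each of broken_head, broken_tail in the frame of station above -0.01 m and z of each of broken_head, broken_tail in the frame of station below 0.212 m), for 0.1 s.
2. the flap is still held open (more than 0.5 rad) when both pieces have dropped below the chute's lip into the bin (value of joint flap above 0.5 rad and z of each of broken_head, broken_tail in the frame of station below 0.09 m), for 0.2 s.
At the end, for the whole second after the job is handed in: Both broken pieces lie at rest inside the waste bin behind the flap, below the chute's lip; the flap is shut (within 0.05 rad); both whole cuttlebones are within 3 cm of where they lay on the deck (value of joint flap below 0.05 rad and z of each of broken_head, broken_tail in the frame of station below 0.09 m and y of broken_head in the frame of station between 0 and 0.26 m and y of broken_tail in the frame of station between 0 and 0.26 m and x of broken_head in the frame of station between -0.135 and 0.135 m and x of broken_tail in the frame of station between -0.135 and 0.135 m and linear speed of each of broken_head, broken_tail below 0.02 m/s and distance of each of whole_a, whole_b from where it was at the start of the episode below 0.03 m); the robot touches nothing.
It fails at once if a whole cuttlebone is shoved or carried more than 3 cm from its place (distance of any of whole_a, whole_b from where it was at the start of the episode above 0.03 m).
It also fails if it takes over 48 s, if anything falls off the work surface, if the arm or the gripper's body presses on something with over 40 N, if the wrist force passes 120 N, or if a joint passes its speed limit or range.

### The arm

A 6-joint arm with a two-finger parallel gripper is mounted at the origin on the work surface. World frame = base frame: x ahead of the robot, y to its left, z up, the work surface at z = 0. Lengths are in m, angles in rad, forces in N, time in s.
With the tool pointing down it reaches from about 0.25 to 0.85 m from the base axis. Payload 12.5 kg.
Tool frame: the origin (TCP) lies at the very end of the fingers, on their centre line; the grasp point (between the pads) lies 19 mm behind it; z points along the fingers, y is the line along which they close (so a half turn about z gives the same grasp; the last joint's range is limited). The gripper opens to 93 mm and grips with 3 to 60 N. Pads are 15 mm wide; open, the fingers measure 128 mm over their backs; the gripper's body (75 mm by 188 mm) begins 65 mm behind the grasp point.
Start: joints at [1.15, 0.351, 1.652, -0, 1.139, -0.085], TCP at [0.181, 0.519, 0.219] pointing down, gripper open.
Joint ranges: [-2.75, 2.75], [-0.79, 2.1], [0.01, 2.65], [-1.57, 4.71], [0.07, 3.14], [-2.87, 2.87]. Speed limits (rad/s): [2.22, 2.22, 2.79, 3.14, 3.14, 3.14].

### API

Orientations are given as a unit quaternion [w, x, y, z].
In Python, from workcell import arm gives the robot as it stands.
- The arm moves only by the tool drive_tool, never from a script. Its arguments are lists of equal length, an entry for each row: "linear": the shift along the tool's x, y, z in units of 30 mm (1.0 is 30 mm), a list of three; "rot": the turn, a rotation vector about the tool's x, y, z in units of 5 degrees (1.0 is 5 degrees), a list of three; "jaw": the opening, from -1 (shut) to 1 (fully open). A call has 1 to 8 rows; each row is the pose to reach, as a shift and turn from the pose commanded when the call began, along the tool's axes at that moment; what a row does not reach only later rows make up. A row lasts 1/8 s, in which the tool goes at most 62.5 mm and 10.7 degrees, less where a joint would pass 70% of its speed; a pose out of reach is approached as far as the arm can. A call with a gripper value outside its range is refused whole. The fingers move at their own pace and stop on an object; "grip_force" is the grip in N (left out, the last holds). Time passes only in rows, so rows that repeat a pose let the fingers close. It gives the time, the measured TCP pose, the force, the opening and the grip force at its end, in the units of the state.
- arm.sense(): the state, without advancing time (a new reading comes with each control period).
- arm.snapshot(name): name is "scene" or "top" or "wrist"; returns the picture (480x640x3 uint8, blue, green, red); there is no depth.
- arm.camera_params(name): a dict with "fov_y" (degrees; the focal length in pixels is half the picture's height over the tangent of half this angle, whatever the lens; pixels are square), "cx", "cy" (the principal point, pixels), "dist_coeffs" ([k1, k2, p1, p2, k3] as OpenCV has them; the pictures are not rectified), "rvec" (rotation vector, rad) and "tvec" (3), from world to camera coordinates, as OpenCV has them. Camera axes: x right, y down, z forward; pixel columns grow to the right and rows downward; lengths in m; the calibration is good to about 2 mm. A picture is of the moment at which its call begins: read the wrist's pose just before it. camera_params takes no time and is no camera call; for the wrist camera it gives the pose at the moment of the call.
- arm.sign_off(): hands the job in; it is judged then, once.
The state is a dict: "time_s": time; "joint_positions": joint angles; "dq": joint speeds; "joint_efforts": joint torques, N m; "tcp_pos": TCP position; "tcp_rot": TCP orientation; "ft_force": force on the tool from outside, world axes, zero at the start; "torque": the same for the moment, N m; "width": finger opening in m; "grasp_force": force on a finger pad.
Only numpy, scipy, OpenCV 4.12 (cv2) and the standard library are available. Lean on these libraries where they do the work, as an engineer would, in place of code of your own. Each camera call takes 0.05 s, during which the arm holds its last target. There are 200 camera calls.

## Working session

There is one attempt and no reset: what is moved stays moved. The work goes in short steps, Python scripts to look and compute and a tool call to move; the robot and the scene stay as the last step left them, time stands still between calls to the robot, and variables do not carry over. Pictures are saved under pics/ and viewed, at most 10 in all, crops included, and the job is handed in when it is done.

Besides the shell and the picture viewer there is one more tool, called after "Call:" by a JSON object that holds its "method" and its "body", one argument or row to a line. drive_tool: Moves the arm, as the interface text tells. Its arguments: {"type":"object","properties":{"linear":{"type":"array","items":{"type":"array","items":{"type":"number"}}},"rot":{"type":"array","items":{"type":"array","items":{"type":"number"}}},"jaw":{"type":"array","items":{"type":"number"}},"grip_force":{"type":"number"}},"required":["linear","rot","jaw"]}

```bash
mkdir -p pics; python3 - <<'E'
from workcell import arm
import cv2
for n in("scene","top"):
    cv2.imwrite(f"pics/{n}0.png",arm.snapshot(n)); print(n,arm.camera_params(n))
s=arm.sense();print(s)
E
```

```text
scene {'fov_y': 49.04970243767844, 'cx': 315.57145722401555, 'cy': 231.7136983117342, 'dist_coeffs': array([0.01016006, 0.        , 0.        , 0.        , 0.        ]), 'rvec': array([ 2.76859375, -0.50797662,  0.08781766]), 'tvec': array([-0.53536154,  0.27102252,  1.10539342])}
top {'fov_y': 45.99559889438782, 'cx': 326.33552202541387, 'cy': 242.2343176346438, 'dist_coeffs': array([-0.13976936,  0.        ,  0.        ,  0.        ,  0.        ]), 'rvec': array([ 2.16919652, -2.19299346,  0.07961375]), 'tvec': array([0.0080956 , 0.60073979, 0.9883943 ])}
{'time_s': 0.1, 'joint_positions': array([ 1.15042497e+00,  3.51181399e-01,  1.65231729e+00,  4.00688980e-06,
        1.13912588e+00, -8.46138311e-02]), 'dq': array([-0.00083274, -0.00152075, -0.00181222, -0.00105802,  0.00121603,
       -0.00130238]), 'joint_efforts': array([ 1.05566796e-03, -4.98026347e+01, -2.85710728e+01,  7.01206760e-02,
        2.37626850e-02, -4.36890059e-05]), 'tcp_pos': array([0.1810768 , 0.51902243, 0.21817206]), 'tcp_rot': array([-1.30656975e-04,  1.67092117e-01,  9.85941154e-01, -4.99142656e-04]), 'ft_force': array([-0.51963204,  0.23228931,  0.16422922]), 'torque': array([-0.02040365,  0.01172808, -0.00365175]), 'grasp_force': 0.0, 'width': 0.09252273767827254}
```

View pics/top0.png

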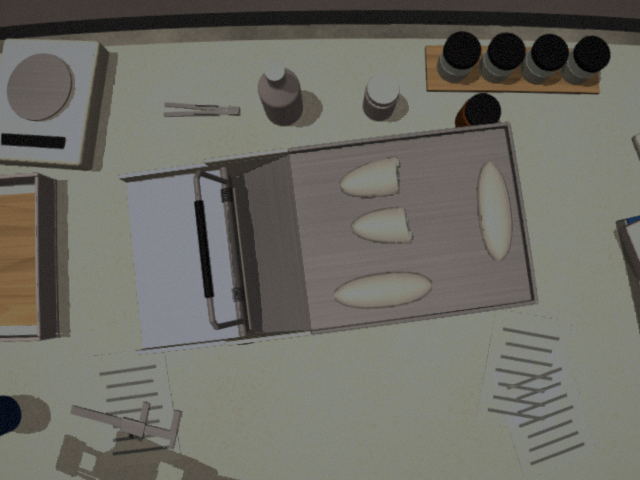

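View pics/scene0.png

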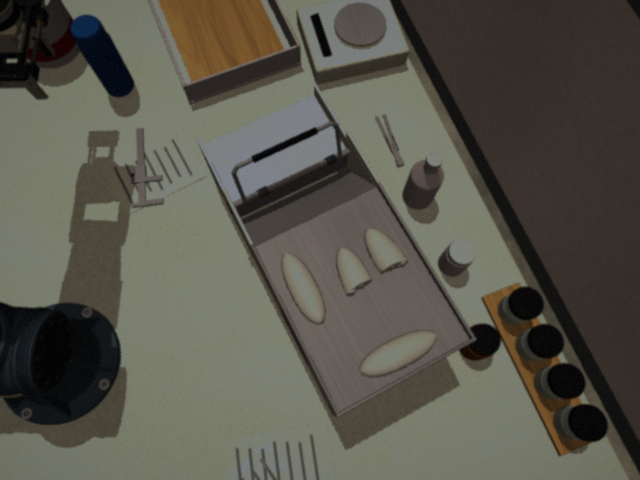

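The top view shows the deck with its chute edge from about (290,152) to (312,333). The far rim corners are near (510,124) and (536,301). The broken pieces are at (371,178) and (382,226), whole_a is at (383,290), whole_b at (495,211), and the grip runs (200,202)–(208,297).

```bash
cat > h.py <<'E'
import numpy as np, cv2
from workcell import arm
def ray(p,uv,z):
    K=np.array([[240/np.tan(np.radians(p['fov_y']/2)),0,p['cx']],[0,0,p['cy']],[0,0,1.]]);K[1,1]=K[0,0]
    n=cv2.undistortPoints(np.array(uv,float).reshape(-1,1,2),K,p['dist_coeffs']).reshape(-1,2)
    R=cv2.Rodrigues(p['rvec'])[0];c=-R.T@p['tvec'];d=np.c_[n,np.ones(len(n))]@R
    return c+d*((z-c[2])/d[:,2])[:,None]
E
python3 - <<'E'
from h import *
p=arm.camera_params("top");im=cv2.imread("pics/top0.png")
far=ray(p,[(510,124),(536,301)],.229)[:,:2]; edge=ray(p,[(290,152),(312,333)],.215)[:,:2]
print("far",far,np.linalg.norm(far[1]-far[0]),"edge",edge,np.linalg.norm(edge[1]-edge[0]))
bail=ray(p,[(200,202),(208,297)],.287)[:,:2];print("bail",bail,bail.mean(0))
# station y: perpendicular to far rim, toward chute
ex=far[1]-far[0];ex/=np.linalg.norm(ex);ey=np.array([ex[1],-ex[0]])
if ey@(bail.mean(0)-far.mean(0))<0: ey=-ey
print(ey,(bail.mean(0)-far.mean(0))@ey,(edge.mean(0)-far.mean(0))@ey)
hsv=cv2.cvtColor(im,cv2.COLOR_BGR2HSV);m=((hsv[...,2]>165)).astype(np.uint8)
m[:, :318]=0;m[:,520:]=0;m[:135]=0;m[315:]=0
cs=cv2.findContours(m,0,2)[0]
exs=np.array([ey[1],-ey[0]])
O=far.mean(0)+.336*ey; O2=bail.mean(0)-.125*ey; O=(O+O2)/2; print("O",O,O2,"ex",exs)
for c in cs:
    if cv2.contourArea(c)<300: continue
    w=ray(p,c.reshape(-1,2),.22)[:,:2];l=np.c_[(w-O)@exs,(w-O)@ey]*1000
    r=cv2.minAreaRect(l.astype(np.float32));print(cv2.boundingRect(c),l.min(0).round(),l.max(0).round(),r)
E
```

```text
far [[ 0.75718778 -0.27212589]
 [ 0.49683766 -0.30014473]] 0.2618534684427853 edge [[0.71993694 0.05306959]
 [0.45570528 0.02300849]] 0.2659361531136401
bail [[0.63653739 0.16936002]
 [0.50982485 0.15793618]] [0.57318112 0.1636481 ]
[-0.10700199  0.99425881] 0.45296120283160246 0.32650677991348653
O [0.58880821 0.0436507 ] [0.58655637 0.03936575] ex [0.99425881 0.10700199]
```

```bash
cat >> h.py <<'E'
ey=np.array([-.107,.9943]);ex=np.array([.9943,.107]);O=np.array([.5875,.0405])
def S(w): return np.c_[(w-O)@ex,(w-O)@ey]
def W(x,y): return O+x*ex+y*ey
E
python3 - <<'E'
from h import *
p=arm.camera_params("top");im=cv2.imread("pics/top0.png")
g=cv2.GaussianBlur(im[...,2],(5,5),0);print([g[b,a] for a,b in[(371,178),(382,226),(383,290),(495,211),(450,230),(340,250)]])
ys,xs=np.mgrid[:480,:640];l=S(ray(p,np.c_[xs.ravel(),ys.ravel()],.22)[:,:2])
roi=((abs(l[:,0])<.122)&(l[:,1]<-.005)&(l[:,1]>-.325)).reshape(480,640)
t=cv2.threshold(g[roi],0,255,cv2.THRESH_OTSU)[0];print(t)
m=((g>t)&roi).astype(np.uint8)
for c in cv2.findContours(m,0,2)[0]:
    if cv2.contourArea(c)<200: continue
    l=S(ray(p,c.reshape(-1,2),.22)[:,:2])*1000
    r=cv2.minAreaRect(l.astype(np.float32));print(cv2.boundingRect(c),l.min(0).round(),l.max(0).round(),np.round(r[0]),np.round(r[1]),r[2])
E
```

```text
[np.uint8(133), np.uint8(132), np.uint8(132), np.uint8(132), np.uint8(110), np.uint8(111)]
119.0
(334, 275, 96, 31) [-104. -179.] [-63. -41.] [ -83. -110.] [137.  40.] 89.4564208984375
(353, 209, 57, 31) [ -15. -159.] [ 30. -80.] [  11. -121.] [81. 44.] 83.23519134521484
(480, 163, 30, 96) [ -58. -309.] [  82. -267.] [  12. -289.] [ 41. 141.] 86.8407974243164
(341, 159, 57, 35) [  57. -156.] [104. -70.] [  80. -113.] [86. 47.] 89.89463806152344
```

Call:
{"method": "drive_tool", "body": {
  "linear": [
    [0, 0, -2],
    [0, 0, -4],
    [0, 0, -4.5],
    [0, 0, -4.5],
    [0, 0, -4.5],
    [0, 0, -4.5],
    [0, 0, -4.5]
  ],
  "rot": [
    [0, 0, 2],
    [0, 0, 4],
    [0, 0, 6],
    [0, 0, 8],
    [0, 0, 10],
    [0, 0, 12],
    [0, 0, 12.9]
  ],
  "jaw": [0.1, 0.1, 0.1, 0.1, 0.1, 0.1, 0.1]
}}

```text
time_s: 0.98
tcp_pos: [0.1811, 0.5192, 0.3533]
tcp_rot: [0.0, 0.669, 0.743, -0.0]
ft_force: [0.3, -1.1, 0.2]
width: 0.0512
grasp_force: 0.0
```

```bash
cat >> h.py <<'E'
from scipy.spatial.transform import Rotation as Ro
def go(x,y,z):
    s=arm.sense();q=s['tcp_rot'];R=Ro.from_quat([q[1],q[2],q[3],q[0]]).as_matrix()
    t=np.r_[W(x,y),z];d=R.T@(t-s['tcp_pos'])/.03
    T=np.c_[np.r_[ex,0],np.r_[-ey,0],[0,0,-1]] # x_s,-y_s,down -> tool y = ex
    T=np.c_[np.r_[-ey,0]*-1,np.r_[ex,0],[0,0,-1.]]
    if np.linalg.det(T)<0:T[:,0]*=-1
    print('lin',d.round(2),'rot',(Ro.from_matrix(R.T@T).as_rotvec(degrees=True)/5).round(2),'st',(S(s['tcp_pos'][None,:2])*1000).round(1),s['tcp_pos'][2].round(4),'w',s['width'].round(3),'F',s['ft_force'].round(1),s['time_s'],s['joint_positions'].round(2))
E
python3 -c "
from h import *
go(.0455,-.192,.30)"
```

```text
Traceback (most recent call last):
  File "h.py", line 18, in go
    print('lin',d.round(2),'rot',(Ro.from_matrix(R.T@T).as_rotvec(degrees=True)/5).round(2),'st',(S(s['tcp_pos'][None,:2])*1000).round(1),s['tcp_pos'][2].round(4),'w',s['width'].round(3),'F',s['ft_force'].round(1),s['time_s'],s['joint_positions'].round(2))
                                                                                                                                                                       ^^^^^^^^^^^^^^^^
AttributeError: 'float' object has no attribute 'round'
```

```bash
sed -i "s/s\['width'\].round(3)/round(s['width'],3)/" h.py
python3 -c "
from h import *
go(.0455,-.192,.34)"
```

```text
lin [-23.69  13.32   0.45] rot [-0.    0.01 -0.02] st [[-352.8  519.4]] 0.3533 w 0.051 F [ 0.3 -1.1  0.2] 0.975 [1.15 0.25 1.46 0.   1.43 1.05]
```

Call:
{"method": "drive_tool", "body": {
  "linear": [
    [-1.7, 1, 0],
    [-3.4, 2, 0],
    [-5.1, 3, 0],
    [-6.8, 4, 0],
    [-8.5, 5, 0],
    [-10.2, 6, 0],
    [-11.9, 7, 0],
    [-13.6, 8, 0]
  ],
  "rot": [
    [0, 0, 0],
    [0, 0, 0],
    [0, 0, 0],
    [0, 0, 0],
    [0, 0, 0],
    [0, 0, 0],
    [0, 0, 0],
    [0, 0, 0]
  ],
  "jaw": [0.1, 0.1, 0.1, 0.1, 0.1, 0.1, 0.1, 0.1]
}}

```text
time_s: 1.98
tcp_pos: [0.4651, 0.1381, 0.3535]
tcp_rot: [-0.0, 0.667, 0.745, -0.0]
ft_force: [1.1, 0.4, 0.5]
width: 0.0509
grasp_force: 0.0
```

Call:
{"method": "drive_tool", "body": {
  "linear": [
    [-1.7, 0.9, 0],
    [-3.4, 1.8, 0],
    [-5.1, 2.7, 0],
    [-6.8, 3.6, 0],
    [-8.5, 4.5, 0],
    [-10.1, 5.3, 0],
    [-10.1, 5.3, 0],
    [-10.1, 5.3, 0]
  ],
  "rot": [
    [0, 0, 0],
    [0, 0, 0],
    [0, 0, 0],
    [0, 0, 0],
    [0, 0, 0],
    [0, 0, 0],
    [0, 0, 0],
    [0, 0, 0]
  ],
  "jaw": [0.1, 0.1, 0.1, 0.1, 0.1, 0.1, 0.1, 0.1]
}}

```text
time_s: 2.98
tcp_pos: [0.6551, -0.1436, 0.3532]
tcp_rot: [-0.0, 0.667, 0.745, -0.0]
ft_force: [-0.7, 0.1, -0.0]
width: 0.0511
grasp_force: 0.0
```

```bash
python3 -c "
from h import *
go(.0455,-.192,.222)
cv2.imwrite('pics/w1.png',arm.snapshot('wrist'))"
```

```text
lin [-0.06 -0.06  4.37] rot [-0.01 -0.01  0.02] st [[  47.5 -190.3]] 0.3532 w 0.051 F [-0.7  0.1 -0. ] 2.975 [-0.29  0.5   1.11  0.    1.54 -0.39]
```

View pics/w1.png

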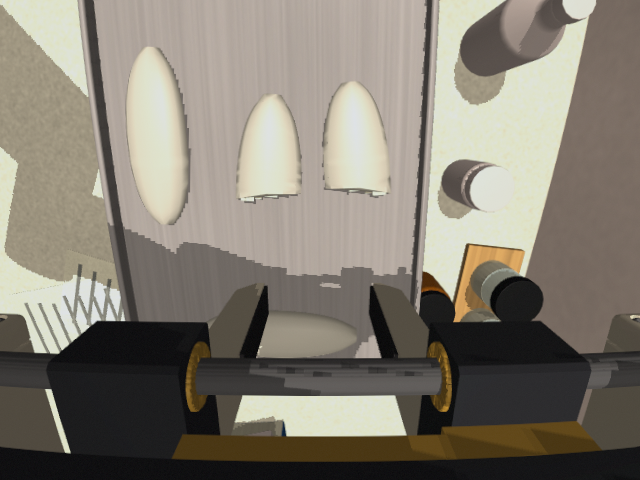

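The wrist view shows the snapped ends at about (269,199) and (356,193), whole_b's near edge at about (310,312), and whole_a's lower tip at (168,223).

```bash
python3 -c "
from h import *
p=arm.camera_params('wrist')
print((S(ray(p,[(238,199),(269,201),(300,195),(325,190),(356,193),(390,192),(310,312),(168,223),(188,140)],.217)[:,:2])*1000).round())
print((S(ray(p,[(270,95),(350,82)],.217)[:,:2])*1000).round())"
```

```text
[[ -20. -160.]
 [   6. -161.]
 [  32. -156.]
 [  53. -152.]
 [  79. -154.]
 [ 108. -153.]
 [  40. -264.]
 [ -83. -180.]
 [ -59. -111.]]
[[ 10. -77.]
 [ 72. -67.]]
```

Call:
{"method": "drive_tool", "body": {
  "linear": [
    [0, -0.15, 1],
    [0, -0.15, 2],
    [0, -0.15, 3],
    [0, -0.15, 3.8],
    [0, -0.15, 4.3],
    [0, -0.15, 4.3]
  ],
  "rot": [
    [0, 0, 0],
    [0, 0, 0],
    [0, 0, 0],
    [0, 0, 0],
    [0, 0, 0],
    [0, 0, 0]
  ],
  "jaw": [0.15, 0.15, 0.15, 0.15, 0.15, 0.15]
}}

```text
time_s: 3.78
tcp_pos: [0.6505, -0.1438, 0.2244]
tcp_rot: [-0.0, 0.667, 0.745, -0.0]
ft_force: [-1.0, 0.6, 0.6]
width: 0.0535
grasp_force: 0.0
```

Call:
{"method": "drive_tool", "body": {
  "linear": [
    [0.3, 0, 0],
    [0.6, 0, 0],
    [0.9, 0, 0],
    [1.2, 0, 0],
    [1.5, 0, 0],
    [1.8, 0, 0],
    [2.1, 0, 0],
    [2.4, 0, 0]
  ],
  "rot": [
    [0, 0, 0],
    [0, 0, 0],
    [0, 0, 0],
    [0, 0, 0],
    [0, 0, 0],
    [0, 0, 0],
    [0, 0, 0],
    [0, 0, 0]
  ],
  "jaw": [0.15, 0.15, 0.15, 0.15, 0.15, 0.15, 0.15, 0.15]
}}

```text
time_s: 4.78
tcp_pos: [0.643, -0.0723, 0.2247]
tcp_rot: [0.0, 0.667, 0.745, -0.0]
ft_force: [-0.2, -0.4, 1.7]
width: 0.0534
grasp_force: 0.5
```

```bash
python3 -c "
from h import *
go(.043,.0,.222)
cv2.imwrite('pics/w2.png',arm.snapshot('wrist'))"
```

```text
lin [3.94 0.01 0.09] rot [0.   0.   0.02] st [[  43.1 -118.1]] 0.2247 w 0.053 F [-0.2 -0.4  1.7] 4.775 [-0.18  0.52  1.37 -0.    1.25 -0.29]
```

View pics/w2.png

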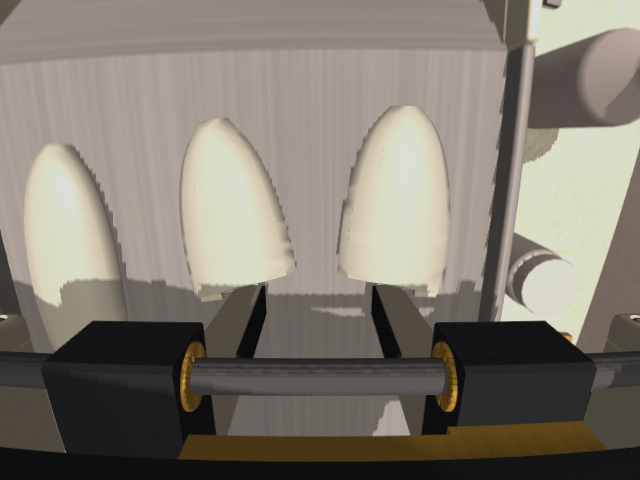

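The pieces (left tip at (215,120), right tip at (405,107)) are moving but leaning outward. I'll back off a little, widen the fingers and keep pushing.

Call:
{"method": "drive_tool", "body": {
  "linear": [
    [-0.3, 0, 0],
    [-0.3, 0, 0],
    [-0.3, 0, 0],
    [0.1, 0, 0],
    [0.4, 0, 0],
    [0.7, 0, 0],
    [1.0, 0, 0],
    [1.3, 0, 0]
  ],
  "rot": [
    [0, 0, 0],
    [0, 0, 0],
    [0, 0, 0],
    [0, 0, 0],
    [0, 0, 0],
    [0, 0, 0],
    [0, 0, 0],
    [0, 0, 0]
  ],
  "jaw": [0.45, 0.45, 0.45, 0.45, 0.45, 0.45, 0.45, 0.45]
}}

```text
time_s: 5.82
tcp_pos: [0.6387, -0.0334, 0.2247]
tcp_rot: [0.0, 0.667, 0.745, 0.0]
ft_force: [0.4, -0.2, 0.1]
width: 0.0675
grasp_force: 0.1
```

```bash
python3 -c "
from h import *
go(.043,.0,.222)
cv2.imwrite('pics/w3.png',arm.snapshot('wrist'))"
```

```text
lin [2.63 0.01 0.09] rot [0.   0.   0.03] st [[ 43. -79.]] 0.2247 w 0.067 F [ 0.4 -0.2  0.1] 5.825 [-0.13  0.51  1.4   0.    1.24 -0.23]
```

View pics/w3.png

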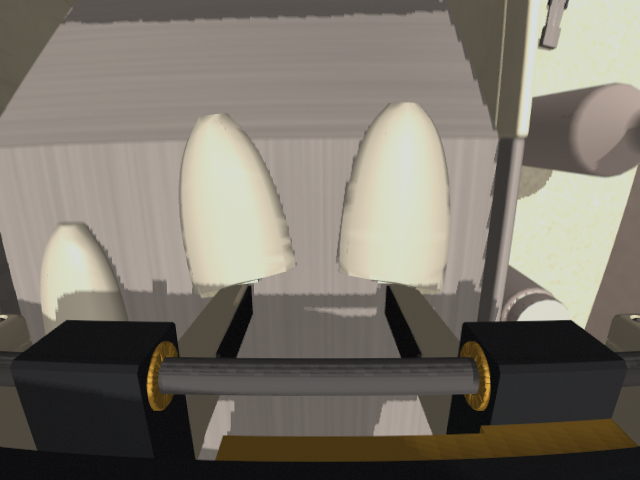

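The pieces now hold steady, with their tips over the chute edge at row ~135. I'll push on over the edge.

Call:
{"method": "drive_tool", "body": {
  "linear": [
    [0.35, 0, 0],
    [0.7, 0, 0],
    [1.05, 0, 0],
    [1.4, 0, 0],
    [1.75, 0, 0],
    [2.1, 0, 0],
    [2.45, 0, 0],
    [2.8, 0, 0]
  ],
  "rot": [
    [0, 0, 0],
    [0, 0, 0],
    [0, 0, 0],
    [0, 0, 0],
    [0, 0, 0],
    [0, 0, 0],
    [0, 0, 0],
    [0, 0, 0]
  ],
  "jaw": [0.45, 0.45, 0.45, 0.45, 0.45, 0.45, 0.45, 0.45]
}}

```text
time_s: 6.88
tcp_pos: [0.6295, 0.0501, 0.2246]
tcp_rot: [-0.0, 0.667, 0.745, -0.0]
ft_force: [-0.3, -0.3, -0.6]
width: 0.0676
grasp_force: 0.0
```

Call:
{"method": "drive_tool", "body": {
  "linear": [
    [0, 0, -0.5],
    [0, 0, -2],
    [0, 0, -4],
    [0, 0, -4],
    [0, 0, -4]
  ],
  "rot": [
    [0, 0, 0],
    [0, 0, 0],
    [0, 0, 0],
    [0, 0, 0],
    [0, 0, 0]
  ],
  "jaw": [0.1, 0.1, 0.1, 0.1, 0.1]
}}

```text
time_s: 7.5
tcp_pos: [0.6295, 0.0492, 0.3448]
tcp_rot: [0.0, 0.668, 0.745, -0.0]
ft_force: [-0.3, 0.3, -0.6]
width: 0.0509
grasp_force: 0.0
```

```bash
python3 -c "
from h import *
go(0,.145,.35)
a=arm.snapshot('wrist');b=arm.snapshot('top')
cv2.imwrite('pics/4.png',np.hstack([cv2.resize(a,(400,300)),b[110:410,110:510]]))"
```

```text
lin [ 4.7  -1.41 -0.18] rot [0.   0.   0.02] st [[42.6  4.1]] 0.3448 w 0.051 F [-0.3  0.3 -0.6] 7.5 [ 0.    0.42  1.25 -0.    1.48 -0.1 ]
```

View pics/4.png

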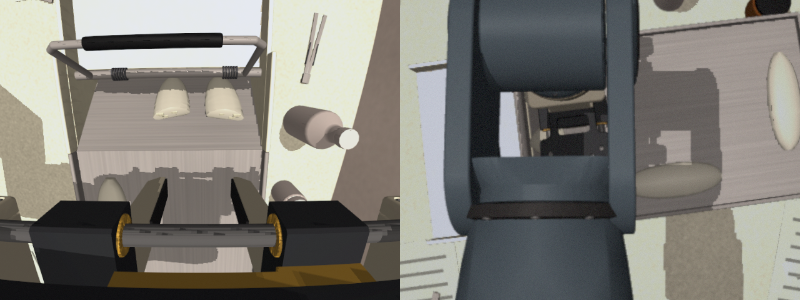

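Both pieces lie in the chute against the flap, at about (171,98) and (223,98) in the left half. The bail grip runs from (83,43) to (222,40) there, and the wholes have not moved.

```bash
python3 -c "
from h import *
p=arm.camera_params('wrist')
g=S(ray(p,[(133,69),(355,64)],.287)[:,:2])*1000;print(g.round(),g.mean(0))"
```

```text
[[-65. 124.]
 [ 63. 125.]] [ -0.71623678 124.4852197 ]
```

Call:
{"method": "drive_tool", "body": {
  "linear": [
    [1.6, -0.5, 0],
    [3.2, -1, 0],
    [4.8, -1.42, 0],
    [4.8, -1.42, 0],
    [4.8, -1.42, 1.5],
    [4.8, -1.42, 3.1],
    [4.8, -1.42, 3.1]
  ],
  "rot": [
    [0, 0, 0],
    [0, 0, 0],
    [0, 0, 0],
    [0, 0, 0],
    [0, 0, 0],
    [0, 0, 0],
    [0, 0, 0]
  ],
  "jaw": [0.1, 0.1, 0.1, 0.1, 0.1, 0.1, 0.1]
}}

```text
time_s: 8.48
tcp_pos: [0.5701, 0.1866, 0.2482]
tcp_rot: [-0.002, 0.668, 0.744, -0.003]
ft_force: [-0.5, -0.4, 0.4]
width: 0.0511
grasp_force: 0.0
```

```bash
python3 -c "
from h import *
go(0,.048,.225)"
```

```text
lin [-3.3   0.06  0.78] rot [-0.08  0.01  0.02] st [[ -1.6 147.1]] 0.2482 w 0.051 F [-0.5 -0.4  0.4] 8.475 [ 0.24  0.42  1.48 -0.    1.25  0.13]
```

Call:
{"method": "drive_tool", "body": {
  "linear": [
    [-0.5, 0, 0.05],
    [-1.0, 0, 0.1],
    [-1.5, 0, 0.2],
    [-2.0, 0, 0.3],
    [-2.5, 0, 0.45],
    [-3.0, 0, 0.65],
    [-3.3, 0, 0.75],
    [-3.3, 0, 0.75]
  ],
  "rot": [
    [0, 0, 0],
    [0, 0, 0],
    [0, 0, 0],
    [0, 0, 0],
    [0, 0, 0],
    [0, 0, 0],
    [0, 0, 0],
    [0, 0, 0]
  ],
  "jaw": [0.1, 0.1, 0.1, 0.1, 0.1, 0.1, 0.1, 0.1]
}}

```text
time_s: 9.48
tcp_pos: [0.5813, 0.0893, 0.2272]
tcp_rot: [-0.002, 0.667, 0.745, -0.001]
ft_force: [-1.5, 8.1, -5.2]
width: 0.0515
grasp_force: 4.6
```

Call:
{"method": "drive_tool", "body": {
  "linear": [
    [0, 0, 0],
    [0, 0, 0],
    [0, 0, 0],
    [0, 0, 0],
    [0, 0, 0],
    [0, 0, 0],
    [0, 0, 0],
    [0, 0, 0]
  ],
  "rot": [
    [0, 0, 0],
    [0, 0, 0],
    [0, 0, 0],
    [0, 0, 0],
    [0, 0, 0],
    [0, 0, 0],
    [0, 0, 0],
    [0, 0, 0]
  ],
  "jaw": [0.1, 0.1, 0.1, 0.1, 0.1, 0.1, 0.1, 0.1]
}}

```text
time_s: 10.48
tcp_pos: [0.5813, 0.0898, 0.2276]
tcp_rot: [-0.002, 0.667, 0.745, -0.001]
ft_force: [-1.6, 9.0, -3.5]
width: 0.0515
grasp_force: 4.4
```

```bash
python3 -c "
from h import *
go(0,.145,.25)
a=arm.snapshot('wrist');b=arm.snapshot('scene')
cv2.imwrite('pics/5.png',np.hstack([cv2.resize(a,(400,300)),b[80:380,100:500]]))"
```

```text
lin [ 3.18  0.04 -0.74] rot [-0.04 -0.02  0.03] st [[-0.9 49.7]] 0.2276 w 0.051 F [-1.6  9.  -3.5] 10.475 [ 0.07  0.41  1.54  0.    1.2  -0.04]
```

View pics/5.png

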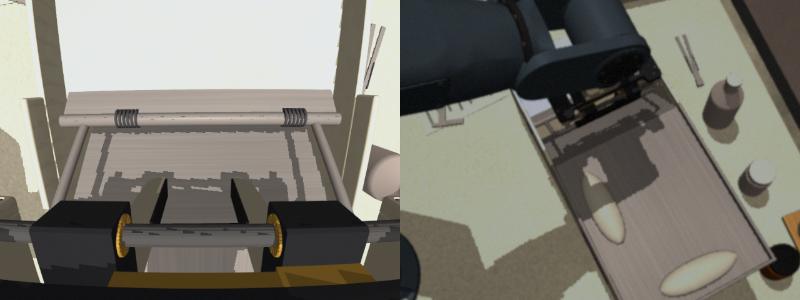

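The chute above the flap, row 130 downward in the left half, is empty, so the pieces have dropped through. After a short further hold I'll guide the bail back.

Call:
{"method": "drive_tool", "body": {
  "linear": [
    [0, 0, 0],
    [0, 0, 0],
    [0, 0, 0],
    [0.5, 0, -0.15],
    [1.0, 0, -0.35],
    [1.5, 0, -0.5],
    [2.0, 0, -0.6],
    [2.5, 0, -0.65]
  ],
  "rot": [
    [0, 0, 0],
    [0, 0, 0],
    [0, 0, 0],
    [0, 0, 0],
    [0, 0, 0],
    [0, 0, 0],
    [0, 0, 0],
    [0, 0, 0]
  ],
  "jaw": [0.1, 0.1, 0.1, 0.1, 0.1, 0.1, 0.1, 0.1]
}}

```text
time_s: 11.58
tcp_pos: [0.5742, 0.165, 0.2489]
tcp_rot: [0.0, 0.667, 0.745, 0.0]
ft_force: [-0.7, 2.6, -1.8]
width: 0.0514
grasp_force: 1.1
```

Call:
{"method": "drive_tool", "body": {
  "linear": [
    [0.4, 0, 0],
    [0.8, 0, -0.1],
    [1.1, 0, -0.1],
    [1.1, 0, -1],
    [1.1, 0, -2.5],
    [1.1, 0, -4],
    [1.1, 0, -4],
    [1.1, 0, -4]
  ],
  "rot": [
    [0, 0, 0],
    [0, 0, 0],
    [0, 0, 0],
    [0, 0, 0],
    [0, 0, 0],
    [0, 0, 0],
    [0, 0, 0],
    [0, 0, 0]
  ],
  "jaw": [0.1, 0.1, 0.1, 0.1, 0.1, 0.1, 0.1, 0.1]
}}

```text
time_s: 12.58
tcp_pos: [0.5704, 0.1967, 0.3677]
tcp_rot: [-0.0, 0.668, 0.745, -0.0]
ft_force: [-0.9, 0.3, -0.3]
width: 0.051
grasp_force: 0.0
```

Call:
{"method": "drive_tool", "body": {
  "linear": [
    [-1.5, 0, 0],
    [-3, 0, 0],
    [-4.5, 0, 0],
    [-4.5, 0, 0],
    [-4.5, 0, 0]
  ],
  "rot": [
    [0, 0, 0],
    [0, 0, 0],
    [0, 0, 0],
    [0, 0, 0],
    [0, 0, 0]
  ],
  "jaw": [0.1, 0.1, 0.1, 0.1, 0.1]
}}

```text
time_s: 13.2
tcp_pos: [0.5851, 0.063, 0.3676]
tcp_rot: [-0.001, 0.668, 0.745, -0.001]
ft_force: [-0.3, -0.1, -0.7]
width: 0.0511
grasp_force: 0.0
```

```bash
python3 -c "
from h import *
go(0,.145,.25)
a=arm.snapshot('wrist');b=arm.snapshot('scene')
cv2.imwrite('pics/6.png',np.hstack([cv2.resize(a,(400,300)),b[80:380,100:500]]))"
```

```text
lin [4.08 0.01 3.92] rot [-0.02 -0.    0.02] st [[-0.  22.7]] 0.3676 w 0.051 F [-0.3 -0.1 -0.7] 13.2 [ 0.03  0.32  1.33  0.    1.49 -0.08]
```

View pics/6.png

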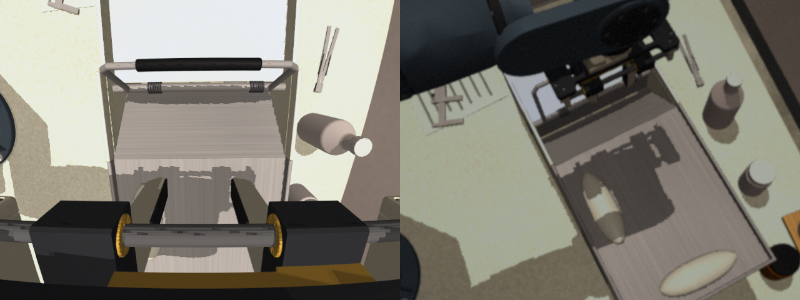

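The chute is empty, the bail is back (grip from (136,65) to (262,64)), the arm is clear and the wholes are in place. I'll check the bail position and hand in if the flap is shut.

```bash
python3 -c "
from h import *
p=arm.camera_params('wrist')
g=S(ray(p,[(218,104),(419,102)],.287)[:,:2])*1000;print(g.round())
if abs(g[:,1].mean()-125)<6: print(arm.sign_off())"
```

```text
[[-65. 125.]
 [ 65. 126.]]
the job is handed in; nothing more can be done
None
```

I pushed both broken pieces into the chute and held the flap open for over a second. The chute was empty afterwards, so both pieces should be in the bin, though I couldn't see inside it. The flap then sprang shut, both whole cuttlebones looked unmoved in the last camera view, and I handed the job in at about 13 s; no verdict came back.

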